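# Stop the lathe and swing its counterweighted guard up

## Task

Make the small wood lathe ready for someone to reach the bowl: first press the large stop button on the switch box fully down, then push the guard arm up by its lip, smoothly and without gripping, until it passes its balance point and stays raised by itself against its upper stop. Do not press the small start button, and leave the tin, the gouge and the wooden offcut where they are. Finish with the hand clear of everything.

Things in the scene. Friction and masses are not known exactly. Their poses are not given: they have to be found in the camera images.
- lathe_front (a point): Point on the bench at the front of a fixed blue bench-top wood lathe, halfway along it. Lathe 150 mm deep (x), 550 long (y), 270 high; its y runs along the bed to the headstock (tall block, 80 to 235 mm along +y of this point), z up, -x faces the robot. A half-turned bowl 130 mm across sits on its spindle, 190 mm above the bench; tailstock at -y.
- guard_pivot (a point): Point on the guard's hinge axis, in front of the headstock, 140 mm above the bench; 40 mm in front (-x) of lathe_front and 140 mm to +y of it. The hinge axis is level, along the lathe's x; the point's axes are the lathe's. Above it the guard's short cranked tail carries a steel counterweight 50 mm in diameter.
- guard (a joint): Guard angle (rad). 0 = down: arm level, pointing along the lathe's -y; grows as the free end swings up and over towards the headstock; upper stop 1.35. Guard 0.75 to 1 kg. Balances at about 0.63 rad: below that it falls back, above it moves on by itself to the stop and stays. Takes 1 to 2.5 N upward at the lip to start, less later. Damped, 0.35 N m s/rad: let go, it moves under 1.6 rad/s.
- guard_lip (a point): Point on the front edge of the push lip, mid thickness, 235 mm from the hinge axis. Lip: level steel plate 5 mm thick, standing out 45 mm to the front (-x of the lathe) from the arm, 95 mm long (175 to 270 mm from the hinge); open space below. It turns with the guard: point y points along the arm to the hinge, z out of its upper face. Push its underside or lower front edge.
- stop (a joint): Travel (m) of the large stop button: 0 = up, 0.006 = fully down, springs back; 5 N presses it fully down.
- stop_top (a point): Centre of the top face of the large stop button, grey, 42 mm in diameter, about 67 mm above the bench, pressed straight down. It stands on a grey switch box 75 x 135 x 45 mm, fixed on the bench in front of the lathe to the robot's right, turned any way.
- start (a joint): Travel (m) of the small start button, 0 = up, 0.006 = fully down. Must not be pressed.
- start_top (a point): Centre of the top face of the small start button, 20 mm in diameter, grey, on the same switch box 67 mm from the stop button.
- tin: Loose closed aluminium tin 68 mm in diameter, 55 mm high, standing on the bench in front of the lathe; origin at the centre of its underside. A bystander.
- gouge: Loose turning gouge lying on the bench, wooden handle 150 mm long, 28 mm thick, then a 12 mm steel shaft 100 mm long. Origin under the butt of the handle, x along it to the tip. A bystander.
- offcut: Loose wooden offcut 70 x 45 x 30 mm lying on the bench; origin at the centre of its underside. A bystander.
- shield_top (a point): Middle of the top frame bar of the guard's clear shield, 134 mm above the arm's middle line, 160 mm along the arm from the hinge. The shield, 215 x 125 mm, 4 mm thick, stands on the steel arm (270 mm long, 16 high, 10 thick), so over the back edge of the lip, and turns with the guard.

How it is judged:
By the outcome, as a careful person would: the job done as asked, in the order asked, and still so for the second after the job is handed in, with the robot touching nothing.
It also fails if it takes over 51 s, if anything falls off the work surface, if the arm or the gripper's body presses on something with over 40 N, if the wrist force passes 120 N, or if a joint passes its speed limit or range.

## Robot

A 7-joint arm with a two-finger parallel gripper is mounted at the origin on the work surface. World frame = base frame: x ahead of the robot, y to its left, z up, the work surface at z = 0. Lengths are in m, angles in degrees, forces in N, time in s.
With the tool pointing down it reaches from about 0.4 to 0.85 m from the base axis. Payload 10.4 kg.
Tool frame: the origin (TCP) lies at the very end of the fingers, on their centre line; the grasp point (between the pads) lies 19 mm behind it (ctrl.pinch_z is the distance from the TCP to the grasp point, in m); z points along the fingers, y is the line along which they close (so a half turn about z gives the same grasp; the last joint's range is limited). The gripper opens to 87 mm and grips with 3 to 60 N. Pads are 19 mm wide; open, the fingers measure 117 mm over their backs; the gripper's body (75 mm by 190 mm) begins 51 mm behind the grasp point.
Start: joints at [73.934, 19.034, -3.707, 83.658, 1.238, 77.344, -5.071], TCP at [0.159, -0.604, 0.223] pointing down, gripper open.
Joint ranges: [-148.97, 148.97], [-28.65, 121.19], [-84.17, 76.75], [9.2, 138.47], [-72.65, 252.65], [3.7, 117.97], [-149.18, 149.18]. Speed limits (degrees/s): [127.2, 127.2, 159.86, 159.86, 180, 180, 180].

## Interface

Orientations are given as [roll, pitch, yaw] about the fixed x, y, z axes, in that order (R = Rz(yaw) Ry(pitch) Rx(roll)).
In Python, from plant import ctrl gives the robot as it stands.
- The arm moves only by the shell command python3 inch.py [FORCE], which reads ROWS from standard input. ROWS is a JSON list that holds a single list of rows (three levels of brackets), with 1 to 5 rows, each of 7 numbers: a rotation vector rx, ry, rz in degrees, then dx, dy, dz in m, then the finger opening in m; each row shifts and turns the commanded pose from where the row before left it, along the tool's axes as they then stand; what a row does not reach is not made up. A row lasts 1/8 s, in which the tool goes at most 0.0625 m and 10.7 degrees, less where a joint would pass 70% of its speed; a pose out of reach is approached as far as the arm can. The fingers move at their own pace and stop on an object; FORCE is the grip in N (left out, the last holds). Time passes only in rows, so rows that do not move let the fingers close. It prints the time, the measured TCP pose, the force, the opening and the grip force at its end. Input that does not fit is refused with a message, and nothing moves.
- ctrl.state(): the state, without advancing time (a new reading comes with each control period).
- ctrl.read_camera(name): name is "scene" or "top" or "wrist"; returns a dict with "image" (420x560x3 uint8, red, green, blue), "range_z" (420x560 float32, m along the optical axis (not along the pixel's ray), 0 where there is no reading), "intrinsics" (3x3 intrinsics, pixels), "k1" (the pictures are not rectified: a ray, as slopes to the right and down, at radius r is drawn at 1 + k1 r^2 times it, then the intrinsics apply), "eye" and "rotation" of the camera in the world; the wrist camera has in their place "mount" (4x4, takes a point from camera to tool coordinates, whose origin is the TCP and whose axes are the flange's). Camera axes: x right, y up, looking along -z (the intrinsics and any distortion apply to the point x, -y, -z); pixel columns grow to the right and rows downward; lengths in m; the calibration is good to about 2 mm. A picture is of the moment at which its call begins: read the wrist's pose just before it.
- ctrl.finish_job(): hands the job in; it is judged then, once.
The state is a dict: "time_s": time; "q": joint angles; "joint_velocities": joint speeds; "tau": joint torques, N m; "eef_pos": TCP position; "tcp_rot": TCP orientation; "wrist_force": force on the tool from outside, world axes, zero at the start; "torque": the same for the moment, N m; "width": finger opening in m; "gripper_force": force on a finger pad.
Only numpy, scipy, OpenCV 4.12 (cv2) and the standard library are available. Lean on these libraries where they do the work, as an engineer would, in place of code of your own. Each camera call takes 0.05 s, during which the arm holds its last target. There are 200 camera calls.

## Working session

There is one attempt and no reset: what is moved stays moved. The work goes in short steps, Python scripts to look and compute and a shell command to move; the robot and the scene stay as the last step left them, time stands still between calls to the robot, and variables do not carry over. Pictures are saved under pics/ and viewed, at most 10 in all, crops included, and the job is handed in when it is done.

```bash
ls; mkdir -p pics
cat > h.py <<'E'
import numpy as np,cv2,pickle
from plant import ctrl
def grab(n):
    d=ctrl.read_camera(n); pickle.dump(d,open(f'{n}.pkl','wb')); cv2.imwrite(f'pics/{n}_{len(__import__("os").listdir("pics"))}.png',d['image'][:,:,::-1]); return d
def load(n): return pickle.load(open(f'{n}.pkl','rb'))
def cloud(d):
    K=np.array(d['intrinsics']);H,W=d['range_z'].shape
    u,v=np.meshgrid(np.arange(W),np.arange(H))
    p=cv2.undistortPoints(np.stack([u,v],-1).reshape(-1,1,2).astype(float),K,np.array([d['k1'],0,0,0,0.])).reshape(H,W,2)
    z=d['range_z']; c=np.stack([p[...,0]*z,-p[...,1]*z,-z],-1)
    w=c@np.array(d['rotation']).T+np.array(d['eye']); w[z==0]=np.nan; return w
E
python3 - <<'E'
from h import *
for n in('scene','top'):
    d=grab(n);print(n,d['eye'],np.round(d['rotation'],2).tolist(),d['k1'])
print(ctrl.state())
E
ls pics
```

```text
inch.py
pics
plant.py
scene [0.80019955 0.78934563 0.81231434] [53.51, 1.23, 161.82] 0.05531333138405143
top [0.39156463 0.0107252  1.12191072] [10.73, -1.49, -89.55] 0.008284835642402113
{'time_s': 0.1, 'q': array([73.93331203, 19.06976139, -3.70707025, 83.69915014,  1.23753823,
       77.34130886, -5.0709858 ]), 'joint_velocities': array([ 0.08285396, -0.12039762, -0.04334214, -0.17955992,  0.15223359,
        0.00263389,  0.00888928]), 'tau': array([ 1.73976452e-03, -6.24553657e+01,  2.49374646e-02, -3.90716100e+01,
       -6.14014850e-02,  3.66875832e-02,  6.97941869e-05]), 'eef_pos': array([ 0.15927375, -0.60403384,  0.22183517]), 'tcp_rot': array([-1.79929679e+02,  2.92999816e-03,  1.47725790e+01]), 'wrist_force': array([ 0.5740835 ,  0.74921334, -0.20866141]), 'torque': array([-0.00359216,  0.02341356, -0.04790729]), 'gripper_force': 0.0, 'width': 0.08663666405489232}
scene_0.png
top_1.png
```

```bash
cat >> h.py <<'E'
from scipy.spatial.transform import Rotation as Rn
def cloud(d):
    K=np.array(d['intrinsics']);z=d['range_z'];H,W=z.shape
    u,v=np.meshgrid(np.arange(W),np.arange(H))
    p=cv2.undistortPoints(np.stack([u,v],-1).reshape(-1,1,2).astype(float),K,np.array([d['k1'],0,0,0,0.])).reshape(H,W,2)
    c=np.stack([p[...,0]*z,-p[...,1]*z,-z],-1)
    R=Rn.from_euler('xyz',d['rotation'],degrees=True)
    w=R.apply(c.reshape(-1,3)).reshape(H,W,3)+np.array(d['eye']); w[z==0]=np.nan; return w
E
python3 - <<'E'
from h import *
for n in('scene','top'):
    w=cloud(load(n)); print(n)
    for v in range(20,420,60): print([tuple(np.round(w[v,u],2)) for u in range(20,560,100)])
E
```

```text
scene
[(np.float64(1.19), np.float64(-1.75), np.float64(0.22)), (np.float64(0.75), np.float64(-1.74), np.float64(0.18)), (np.float64(0.24), np.float64(-1.76), np.float64(0.13)), (np.float64(0.19), np.float64(-0.59), np.float64(0.41)), (np.float64(-0.72), np.float64(-1.37), np.float64(0.12)), (np.float64(-0.73), np.float64(-0.74), np.float64(0.27))]
[(np.float64(1.28), np.float64(-1.76), np.float64(-0.06)), (np.float64(0.81), np.float64(-1.76), np.float64(-0.12)), (np.float64(0.41), np.float64(-1.09), np.float64(0.07)), (np.float64(-0.35), np.float64(-1.76), np.float64(-0.28)), (np.float64(-0.21), np.float64(-0.58), np.float64(0.17)), (np.float64(-0.03), np.float64(0.01), np.float64(0.41))]
[(np.float64(1.38), np.float64(-1.76), np.float64(-0.38)), (np.float64(0.85), np.float64(-0.65), np.float64(0.09)), (np.float64(0.51), np.float64(-0.71), np.float64(-0.0)), (np.float64(0.17), np.float64(-0.58), np.float64(-0.0)), (np.float64(-0.16), np.float64(-0.45), np.float64(0.0)), (np.float64(-0.04), np.float64(0.06), np.float64(0.28))]
[(np.float64(1.49), np.float64(-1.73), np.float64(-0.73))
[... 2966 characters left out ...]
64(-0.69), np.float64(0.0))]
[(np.float64(0.29), np.float64(0.67), np.float64(0.01)), (np.float64(0.29), np.float64(0.41), np.float64(0.0)), (np.float64(0.29), np.float64(0.15), np.float64(0.0)), (np.float64(0.29), np.float64(-0.13), np.float64(0.0)), (np.float64(0.29), np.float64(-0.4), np.float64(-0.0)), (np.float64(0.3), np.float64(-0.67), np.float64(0.0))]
[(np.float64(0.14), np.float64(0.65), np.float64(0.0)), (np.float64(0.14), np.float64(0.4), np.float64(-0.0)), (np.float64(0.14), np.float64(0.14), np.float64(0.01)), (np.float64(0.14), np.float64(-0.12), np.float64(-0.0)), (np.float64(0.14), np.float64(-0.39), np.float64(-0.0)), (np.float64(0.14), np.float64(-0.66), np.float64(-0.0))]
```

View pics/scene_0.png

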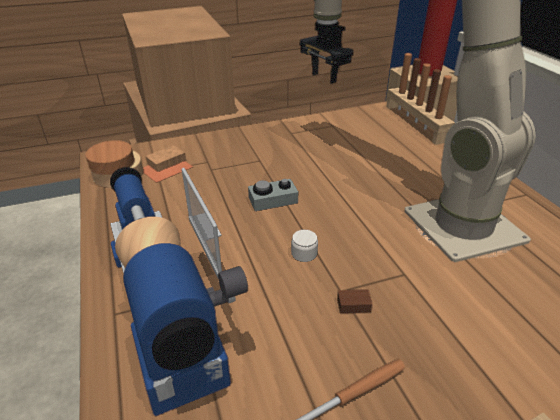

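View pics/top_1.png

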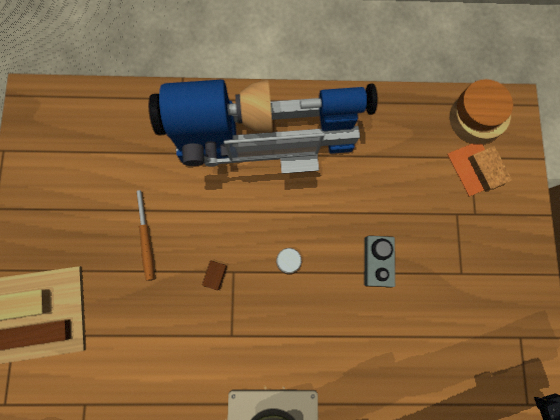

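Top picture: the large stop button is at (382,248) with the start button at (382,274). The tin is at (289,261), the offcut at (214,275), the gouge at x≈145, and the lip at about (300,166). In the scene picture the stop button is at (263,188) and the start button at (285,184). Next I measure these points.

Run:
```python
from h import *
t=cloud(load('top'));s=cloud(load('scene'))
for nm,u,v,r in(('stop',382,248,5),('start',382,274,2),('tin',289,261,5),('lip',300,166,2),('cw',193,153,4),('off',214,275,4)):
    print(nm,np.round(np.nanmedian(t[v-r:v+r+1,u-r:u+r+1].reshape(-1,3),0),4))
for nm,u,v,r in(('stop',263,187,3),('start',285,184,1),('tin',304,238,3)):
    print('scene',nm,np.round(np.nanmedian(s[v-r:v+r+1,u-r:u+r+1].reshape(-1,3),0),4))
P=np.concatenate([t.reshape(-1,3),s.reshape(-1,3)])
# box top, button blobs
b=P[(abs(P[:,0]-.45)<.12)&(abs(P[:,1]+.25)<.12)]
for lo,hi in((.04,.05),(.052,.062),(.0625,.075)):
    q=b[(b[:,2]>lo)&(b[:,2]<hi)];print(lo,len(q),q.min(0),q.max(0),cv2.minAreaRect(q[:,:2].astype(np.float32)))
for v in range(128,180,3): print(v,[tuple(np.round(1000*t[v,u]).astype(int).tolist()) for u in (240,285,292,300,308,315)])
im={n:cv2.resize(load(n)['image'][a:b_,c:d_,::-1],None,fx=f,fy=f,interpolation=2) for n,a,b_,c,d_,f in(('top',70,190,140,390,3),('scene',150,330,90,290,3))}
for n in im: cv2.imwrite(f'pics/crop_{n}.png',im[n])
```

```text
stop [ 0.4832 -0.2835  0.0668]
start [ 0.4153 -0.281   0.0661]
tin [ 0.4473 -0.0379  0.055 ]
lip [ 0.6826 -0.061   0.1427]
cw [0.6848 0.1938 0.2269]
off [0.4096 0.1615 0.03  ]
scene stop [ 0.482  -0.2694  0.0647]
scene start [ 0.416  -0.2718  0.0572]
scene tin [ 0.4505 -0.0318  0.0538]
0.04 1268 [ 0.38339861 -0.32418796  0.04004826] [ 0.51881445 -0.24087679  0.04995903] ((0.45115649700164795, -0.28363779187202454), (0.0823388323187828, 0.13533605635166168), 87.93746948242188)
0.052 426 [ 0.39650772 -0.31672402  0.05207291] [ 0.51101805 -0.25266266  0.06168439] ((0.4543824791908264, -0.2881348133087158), (0.11224497854709625, 0.06420795619487762), 7.910984992980957)
0.0625 347 [ 0.40646317 -0.30843341  0.06255105] [ 0.50215718 -0.26159263  0.07166387] ((0.4546206295490265, -0.2881280481815338), (0.09527219086885452, 0.04640359431505203), 5.943820476531982)
128 [(840, 106, -2), (842, -27, -2), (841, -48, 1), (843, -72, -2), (842, -95, 2), (843, -116, 1)]
131 [(830, 106, -2), (797, -24, 90), (796, -43, 92), (797, -65, 91), (798, -87, 90), (798, -106, 90)]
134 [(820, 106, 0), (788, -24, 
[... 1097 characters left out ...]
88, -23, 142), (689, -41, 139), (688, -61, 142), (688, -81, 143), (689, -99, 142)]
167 [(720, 103, -1), (679, -23, 144), (678, -40, 148), (681, -61, 140), (680, -81, 144), (680, -99, 145)]
170 [(711, 103, -1), (673, -23, 139), (671, -40, 146), (673, -61, 141), (672, -81, 146), (673, -99, 141)]
173 [(701, 102, 3), (703, -28, 2), (703, -48, 4), (704, -71, 1), (703, -94, 4), (704, -115, 3)]
176 [(-9223372036854775808, -9223372036854775808, -9223372036854775808), (694, -28, 1), (695, -48, -2), (695, -71, -1), (695, -95, 0), (695, -114, 4)]
179 [(683, 102, 4), (686, -28, -3), (686, -48, 1), (686, -71, -1), (687, -95, 0), (687, -115, 0)]<stdin>:12: RuntimeWarning: invalid value encountered in cast
```

View pics/crop_top.png

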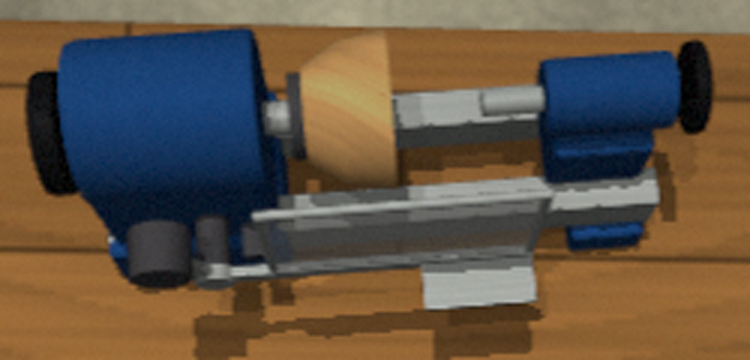

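View pics/crop_scene.png

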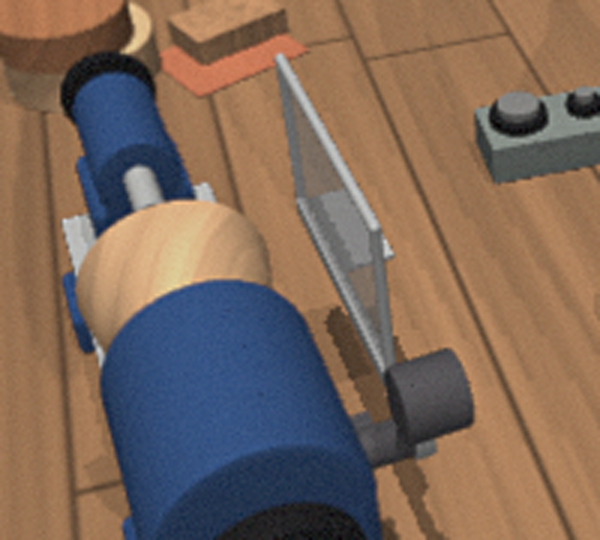

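Top crop: the lip spans about (425–535, 262–305) and the counterweight is at (158,252). Scene crop: the shield stands behind the lip and the space in front of the lip is open. The heights check out: stop 67 mm, tin 55 mm, offcut 30 mm, lip 142 mm, and stop to start 68 mm. I go to the button with the fingers closed.

```bash
cat >> h.py <<'E'
def to(p,rpy=None):
    s=ctrl.state();R=Rn.from_euler('xyz',s['tcp_rot'],degrees=True)
    print('t',round(s['time_s'],2),'tcp',np.round(s['eef_pos'],4),np.round(s['tcp_rot'],1),'q',np.round(s['q'],0),'F',np.round(s['wrist_force'],1))
    print('d',np.round(R.inv().apply(np.array(p)-s['eef_pos']),4), 'rv' , None if rpy is None else np.round((R.inv()*Rn.from_euler('xyz',rpy,degrees=True)).as_rotvec(degrees=True),1))
E
echo '[[[0,0,0,0.04,-0.0225,0.01,0],[0,0,0,0.04,-0.0225,0.01,0],[0,0,0,0.04,-0.0225,0.01,0],[0,0,0,0.04,-0.0225,0.01,0],[0,0,0,0.04,-0.0225,0.01,0]]]' | python3 inch.py 20
echo '[[[0,0,0,0.04,-0.0225,0.01,0],[0,0,0,0.04,-0.0225,0.01,0],[0,0,0,0.04,-0.0225,0.01,0],[0,0,0,0.04,-0.0225,0.01,0],[0,0,0,0.04,-0.0225,0.01,0]]]' | python3 inch.py
echo '[[[0,0,0,0,0,0,0],[0,0,0,0,0,0,0]]]' | python3 inch.py
python3 -c "
from h import *
to([.482,-.284,.067],[180,0,0])"
echo '[[[0,0,7,-0.003,-0.001,0.02,0],[0,0,7,-0.002,-0.001,0.02,0],[0,0,0,0,0,0.008,0],[0,0,0,0,0,0.006,0]]]' | python3 inch.py 
echo '[[[0,0,0,0,0,0.002,0],[0,0,0,0,0,0.002,0]]]' | python3 inch.py
echo '[[[0,0,0,0,0,0.002,0],[0,0,0,0,0,0.001,0]]]' | python3 inch.py
echo '[[[0,0,0,0,0,0.001,0],[0,0,0,0,0,0,0]]]' | python3 inch.py
```

```text
time_s: 2.1
eef_pos: [0.4833, -0.2848, 0.0687]
tcp_rot: [180.0, -0.0, 0.9]
wrist_force: [0.0, -0.3, 0.5]
width: 0.0004
gripper_force: 0.0
time_s: 2.35
eef_pos: [0.4836, -0.2844, 0.0651]
tcp_rot: [180.0, -0.0, 0.8]
wrist_force: [-2.0, 0.1, 2.9]
width: -0.0001
gripper_force: 1.4
time_s: 2.6
eef_pos: [0.4836, -0.2844, 0.0619]
tcp_rot: [180.0, -0.0, 0.8]
wrist_force: [-2.3, -1.6, 4.5]
width: 0.0007
gripper_force: 2.3
time_s: 2.85
eef_pos: [0.4837, -0.2844, 0.0614]
tcp_rot: [179.9, -0.0, 0.8]
wrist_force: [-4.5, -0.9, 10.5]
width: 0.0003
gripper_force: 5.1
```

```bash
echo '[[[0,0,0,0,0,0.001,0],[0,0,0,0,0,0,0]]]' | python3 inch.py
echo '[[[0,0,0,0,0,-0.01,0],[0,0,0,0,0,-0.05,0],[0,0,0,0,0,-0.05,0],[0,0,0,0,0,-0.05,0]]]' | python3 inch.py
python3 - <<'E'
from h import *
to([.55,-.07,.2],[180,-45,5.6])
t=cloud(load('top'));P=t.reshape(-1,3);P=P[np.isfinite(P).all(1)]
l=P[(P[:,2]>.132)&(P[:,2]<.153)&(P[:,0]>.65)&(P[:,0]<.70)&(P[:,1]<.05)&(P[:,1]>-.15)]
r=cv2.minAreaRect(l[:,:2].astype(np.float32));print(r,cv2.boxPoints(r),np.median(l[:,2]))
E
```

```text
time_s: 3.1
eef_pos: [0.4837, -0.2844, 0.0612]
tcp_rot: [179.9, -0.0, 0.8]
wrist_force: [-7.4, 0.9, 18.5]
width: 0.0007
gripper_force: 9.4
time_s: 3.6
eef_pos: [0.4836, -0.2832, 0.2211]
tcp_rot: [-180.0, -0.0, 0.8]
wrist_force: [0.7, -0.0, -0.6]
width: 0.0005
gripper_force: 0.0
t 3.6 tcp [ 0.4836 -0.2832  0.2211] [-180.    -0.     0.8] q [ 42.  12. -18.  93.   4.  76. -66.] F [ 0.7 -0.  -0.6]
d [ 0.0694 -0.2122  0.0212] rv [ 1.9 45.  -4.5]
((0.6819761395454407, -0.027980491518974304), (0.15362733602523804, 0.035761985927820206), 89.91007995605469) [[ 0.6639746  -0.104766  ]
 [ 0.69973654 -0.10482213]
 [ 0.6999777   0.04880501]
 [ 0.66421574  0.04886115]] 0.14245127437556127
```

```bash
echo '[[[0,10,0,0,-0.042,0,0],[0,10,0,0,-0.042,0,0],[0,10,0,0,-0.042,0,0],[0,10,0,0,-0.042,0,0],[0,10,0,0,-0.042,0,0]]]' | python3 inch.py
echo '[[[0,5,0,0,0,0,0],[0,0,0,0,0,0,0]]]' | python3 inch.py
python3 - <<'E'
from h import *
to([.58,-.072,.12],[180,-55,4])
E
```

```text
time_s: 4.22
eef_pos: [0.4899, -0.0861, 0.2257]
tcp_rot: [-178.9, -44.8, 1.3]
wrist_force: [1.2, 1.3, 2.1]
width: 0.0005
gripper_force: 0.0
time_s: 4.47
eef_pos: [0.4945, -0.0945, 0.2289]
tcp_rot: [-178.5, -47.8, 0.4]
wrist_force: [-0.9, -0.4, -0.3]
width: 0.0004
gripper_force: 0.0
t 4.47 tcp [ 0.4945 -0.0945  0.2289] [-178.5  -47.8    0.4] q [ 59. -28. -35. 138. -67.  36. -21.] F [-0.9 -0.4 -0.3]
d [-0.0231 -0.0184  0.1372] rv [ 1.3  7.2 -2.3]
```

```bash
echo '[[[0,0,0,0,-0.005,0.03,0],[0,0,0,0,-0.005,0.03,0],[0,0,0,0,-0.005,0.03,0],[0,0,0,-0.01,0,0.02,0]]]' | python3 inch.py
echo '[[[0,0,0,0,0,0,0]]]' | python3 inch.py
python3 - <<'E'
from h import *
to([.60,-.072,.11],[180,-55,4])
E
```

```text
time_s: 4.97
eef_pos: [0.5655, -0.0728, 0.166]
tcp_rot: [-178.1, -48.1, 0.6]
wrist_force: [0.3, -0.5, 0.4]
width: 0.0005
gripper_force: 0.0
time_s: 5.1
eef_pos: [0.5653, -0.0711, 0.1676]
tcp_rot: [-178.1, -48.2, 0.7]
wrist_force: [-0.3, 0.9, 1.3]
width: 0.0007
gripper_force: 0.0
t 5.1 tcp [ 0.5653 -0.0711  0.1676] [-178.1  -48.2    0.7] q [ 33.  -9. -23. 136. -72.  13. -14.] F [-0.3  0.9  1.3]
d [-0.0199  0.0035  0.0641] rv [ 0.6  6.7 -2.1]
```

```bash
echo '[[[0,0,0,0,0,0.025,0],[0,0,0,0,0,0.025,0],[0,0,0,0,0,0.025,0]]]' | python3 inch.py
python3 - <<'E'
from h import *
to([.68,-.072,.09],[180,-48,4])
E
```

```text
time_s: 5.48
eef_pos: [0.5827, -0.0766, 0.1693]
tcp_rot: [-177.6, -49.7, 0.1]
wrist_force: [0.4, -0.3, 0.7]
width: 0.0008
gripper_force: 0.0
t 5.47 tcp [ 0.5827 -0.0766  0.1693] [-1.776e+02 -4.970e+01  1.000e-01] q [ -0.  -8.   8. 136. -72.   8. -12.] F [ 0.4 -0.3  0.7]
d [0.0026 0.0007 0.1256] rv [ 0.6 -1.7 -2.6]
```

```bash
cat > fk.py <<'E'
import numpy as np
from scipy.spatial.transform import Rotation as Rn
from scipy.optimize import least_squares
def fk(q,L):
    R=Rn.identity();p=np.array([0,0,L[0]])
    for i,a in enumerate('zyzyzyz'):
        R=R*Rn.from_euler(a,q[i],degrees=True)
        if i==2:p=p+R.apply([L[4],0,L[1]])
        if i==3:p=p+R.apply([L[5],0,0])
        if i==4:p=p+R.apply([0,0,L[2]])
        if i==6:p=p+R.apply([0,0,L[3]])
    return p,R
D=[([73.934,19.034,-3.707,83.658,1.238,77.344,-5.071],[.159,-.604,.223],[180,0,14.77]),
([43,17,-20,99,6,65,-55],[.4882,-.2853,.1223],[180,0,14.8]),([42,12,-18,93,4,76,-66],[.4836,-.2832,.2211],[180,0,.8]),
([59,-28,-35,138,-67,36,-21],[.4945,-.0945,.2289],[-178.5,-47.8,.4]),([33,-9,-23,136,-72,13,-14],[.5653,-.0711,.1676],[-178.1,-48.2,.7]),
([0,-8,8,136,-72,8,-12],[.5827,-.0766,.1693],[-177.6,-49.7,.1])]
if __name__=='__main__':
    for q,p,r in D:
        R=fk(q,[0]*6)[1];T=Rn.from_euler('xyz',r,degrees=True)
        print(np.round((R.inv()*T).as_rotvec(degrees=True)),np.round(R.as_matrix()[:,2],2),np.round(T.as_matrix()[:,2],2))
    # y mirrored / base yaw variants
    for off in(0,-90,90,180):
        f=lambda L:np.concatenate([Rn.from_euler('z',off,degrees=True).apply(fk(q,L)[0])-p for q,p,r in D])
        s=least_squares(f,[.33,.4,.4,.25,0,0]);print(off,s.cost,np.round(s.x,4),np.round(s.fun,3))
E
python3 fk.py
```

```text
[  -0.    0. -120.] [ 0.  0. -1.] [ 0. -0. -1.]
[   0.   -0. -119.] [ 0. -0. -1.] [ 0. -0. -1.]
[  0.   0. -91.] [-0.01  0.   -1.  ] [ 0. -0. -1.]
[  3.  -3. -90.] [ 0.74 -0.04 -0.67] [ 0.74  0.03 -0.67]
[  4.  -4. -91.] [ 0.75 -0.04 -0.66] [ 0.74  0.04 -0.67]
[  3.  -4. -90.] [ 0.77 -0.04 -0.64] [ 0.76  0.04 -0.65]
0 0.507212325187055 [ 0.0801 -0.4805 -0.1647  0.1439  0.0894 -0.703 ] [-0.19   0.532 -0.048 -0.404  0.346  0.033 -0.483  0.3   -0.052  0.019
  0.207  0.047 -0.005  0.135  0.011 -0.019  0.138  0.01 ]
-90 0.38723050584391 [-1.7181 -1.1406 -0.7829 -1.7846  1.118  -1.3763] [ 0.052  0.531 -0.085 -0.21  -0.28   0.117 -0.286 -0.14   0.033 -0.046
  0.108  0.19  -0.262 -0.07  -0.104 -0.294 -0.038 -0.151]
90 0.41116112755288153 [ 2.076   1.1006  0.789   1.7496 -1.1193  1.3408] [ 0.052  0.531  0.027 -0.212 -0.272  0.023 -0.287 -0.134 -0.089 -0.065
  0.113 -0.273 -0.27  -0.066  0.134 -0.3   -0.034  0.178]
180 0.5166194659129737 [ 0.2777  0.4405  0.1707 -0.1789 -0.0906  0.6675] [-0.19   0.532 -0.009 -0.411  0.343  0.107 -0.489  0.298 -0.003  0.014
  0.187 -0.13  -0.01   0.127  0.019 -0.023  0.132  0.016]
```

```bash
sed -i "s/from_euler(a,q\[i\],degrees=True)/from_euler(a,-q[i] if a=='z' else q[i],degrees=True)/" fk.py; python3 fk.py
```

```text
[ 0.  0. 90.] [ 0. -0. -1.] [ 0. -0. -1.]
[ 0. -0. 89.] [ 0.  0. -1.] [ 0. -0. -1.]
[-0.  0. 90.] [-0.01 -0.   -1.  ] [ 0. -0. -1.]
[-0. -0. 90.] [ 0.74  0.04 -0.67] [ 0.74  0.03 -0.67]
[ 0. -0. 90.] [ 0.75  0.04 -0.66] [ 0.74  0.04 -0.67]
[ 0. -0. 90.] [ 0.77  0.04 -0.64] [ 0.76  0.04 -0.65]
0 0.003668180601120472 [ 0.0649  0.3398  0.3866  0.1949  0.0873 -0.1407] [ 0.036  0.035 -0.008  0.039  0.025  0.013  0.018  0.03   0.004  0.004
  0.015  0.008  0.005  0.016 -0.009 -0.007  0.021 -0.009]
-90 0.7088977522899861 [ 2.5013  1.4777  1.2572  1.8704 -1.0325  1.8935] [-0.455  0.49   0.018 -0.331  0.482 -0.031 -0.466  0.26  -0.083 -0.194
 -0.086 -0.234 -0.296  0.059  0.142 -0.297  0.033  0.187]
90 0.6943766900893096 [-2.1434 -1.5178 -1.2511 -1.9054  1.0312 -1.9289] [-0.455  0.49  -0.076 -0.329  0.49   0.171 -0.464  0.266  0.028 -0.175
 -0.082  0.15  -0.289  0.063 -0.112 -0.291  0.037 -0.161]
180 0.020610693669608188 [ 0.293  -0.3798 -0.3805 -0.2299 -0.0885  0.1052] [ 0.036  0.035 -0.05   0.032  0.027  0.127  0.012  0.032 -0.059 -0.
  0.034 -0.092  0.001  0.024  0.039 -0.011  0.026  0.035]
```

```bash
echo '[[[0,-5,-1,0,0,0,0],[0,-5,-1,0,0,0,0],[0,0,0,0,0,0.025,0],[0,0,0,0,0,0.025,0]]]' | python3 inch.py
python3 - <<'E'
from h import *
to([.675,-.072,.085],[180,-40,4])
E
```

```text
time_s: 5.98
eef_pos: [0.6213, -0.0673, 0.1371]
tcp_rot: [-178.3, -44.5, 2.4]
wrist_force: [0.1, 0.3, 0.3]
width: 0.0003
gripper_force: 0.0
t 5.97 tcp [ 0.6213 -0.0673  0.1371] [-178.3  -44.5    2.4] q [ 12.   2.  -5. 129. -55.   9. -29.] F [0.1 0.3 0.3]
d [0.0015 0.0091 0.0744] rv [-0.6 -4.6 -1.1]
```

Freed. Continue down and in, under the lip.

```bash
echo '[[[0,-2,0,0,0.004,0.02,0],[0,-2,0,0,0.004,0.02,0],[0,0,0,0,0.002,0.02,0],[0,0,0,0,0,0.015,0]]]' | python3 inch.py
python3 - <<'E'
from h import *
to([.677,-.072,.112],[180,-40,4])
E
```

```text
time_s: 6.48
eef_pos: [0.6718, -0.0721, 0.0804]
tcp_rot: [-178.3, -40.5, 2.5]
wrist_force: [0.2, 0.3, -0.5]
width: 0.0006
gripper_force: 0.0
t 6.47 tcp [ 0.6718 -0.0721  0.0804] [-178.3  -40.5    2.5] q [ 12.  14.  -7. 121. -48.   8. -35.] F [ 0.2  0.3 -0.5]
d [ 0.0245 -0.0005 -0.0206] rv [-0.8 -0.5 -1.1]
```

```bash
echo '[[[0,0,0,0.012,0,-0.010,0],[0,0,0,0.006,0,-0.005,0],[0,0,0,0,0,0,0]]]' | python3 inch.py
python3 - <<'E'
from h import *
d=grab('scene');cv2.imwrite('pics/s2.png',cv2.resize(d['image'][130:330,90:350,::-1],None,fx=3,fy=3,interpolation=2))
E
```

```text
time_s: 6.85
eef_pos: [0.6756, -0.0724, 0.1047]
tcp_rot: [-178.3, -40.5, 2.6]
wrist_force: [1.1, 0.3, 0.1]
width: 0.0005
gripper_force: 0.0
```

View pics/s2.png

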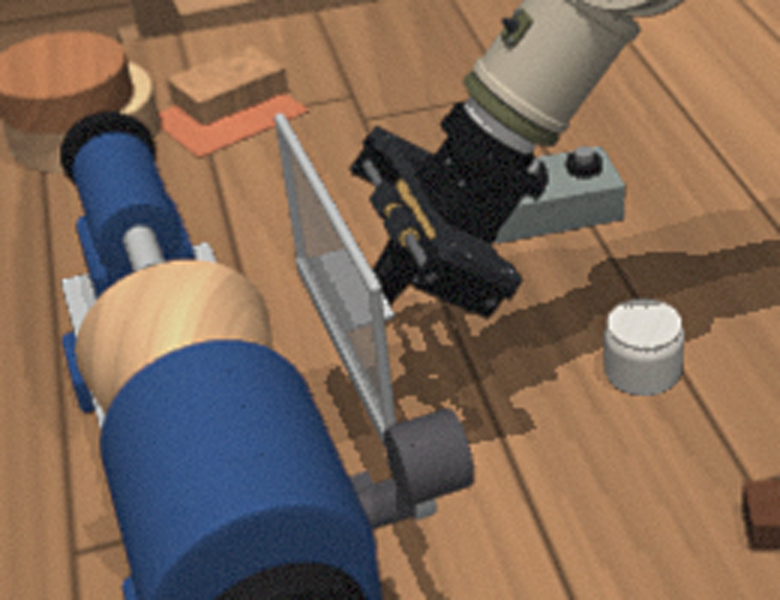

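Fingers are under the lip at about (395,285), and the hand is clear of the shield and the other objects. Now I lift along the arc.

```bash
echo '[[[0,0,0,0.004,0,-0.005,0],[0,0,0,0.006,0,-0.007,0],[0,0,0,0.0075,-0.001,-0.009,0],[0,0,0,0.0075,-0.001,-0.009,0]]]' | python3 inch.py
echo '[[[0,0,0,0.0075,-0.002,-0.009,0],[0,0,0,0.0075,-0.002,-0.009,0],[0,0,0,0.0075,-0.003,-0.0085,0]]]' | python3 inch.py
python3 - <<'E'
from h import *
to([.67,-.06,.18],[180,-40,4])
E
```

```text
time_s: 7.4
eef_pos: [0.6735, -0.0713, 0.1419]
tcp_rot: [-178.3, -40.3, 2.5]
wrist_force: [-0.4, 1.1, -1.7]
width: 0.0006
gripper_force: 1.0
time_s: 7.78
eef_pos: [0.673, -0.0649, 0.1769]
tcp_rot: [-178.3, -40.3, 2.5]
wrist_force: [-2.9, -0.5, -1.8]
width: 0.0005
gripper_force: 1.5
t 7.78 tcp [ 0.673  -0.0649  0.1769] [-178.3  -40.3    2.5] q [ -5.   4.  10. 118. -23.  19. -63.] F [-2.9 -0.5 -1.8]
d [-0.0001 -0.0052 -0.004 ] rv [-0.8 -0.3 -1.1]
```

```bash
echo '[[[0,0,0,0.0075,-0.003,-0.0085,0],[0,0,0,0.0075,-0.004,-0.0085,0],[0,0,0,0.0075,-0.004,-0.0085,0],[0,0,0,0.007,-0.005,-0.008,0],[0,0,0,0.007,-0.005,-0.008,0]]]' | python3 inch.py
echo '[[[0,0,0,0.007,-0.006,-0.0078,0],[0,0,0,0.0065,-0.006,-0.0075,0],[0,0,0,0.006,-0.007,-0.007,0],[0,0,0,0.006,-0.007,-0.007,0],[0,0,0,0.006,-0.008,-0.0065,0]]]' | python3 inch.py
python3 - <<'E'
from h import *
to([.67,-.0,.27],[180,-40,4])
d=grab('scene');cv2.imwrite('pics/s3.png',cv2.resize(d['image'][100:330,80:350,::-1],None,fx=2.5,fy=2.5,interpolation=2))
E
```

```text
time_s: 8.4
eef_pos: [0.6716, -0.0441, 0.2311]
tcp_rot: [-178.3, -40.1, 2.6]
wrist_force: [-5.7, 3.5, -2.9]
width: 0.0002
gripper_force: 3.1
time_s: 9.02
eef_pos: [0.6691, -0.011, 0.2778]
tcp_rot: [-178.3, -39.9, 2.6]
wrist_force: [-11.3, 3.8, -5.5]
width: 0.0005
gripper_force: 6.0
t 9.03 tcp [ 0.6691 -0.011   0.2778] [-178.3  -39.9    2.6] q [-10.  -3.   8. 112.  -3.  31. -86.] F [-11.3   3.8  -5.5]
d [-0.0039 -0.0107  0.0072] rv [-0.8  0.  -1. ]
```

View pics/s3.png

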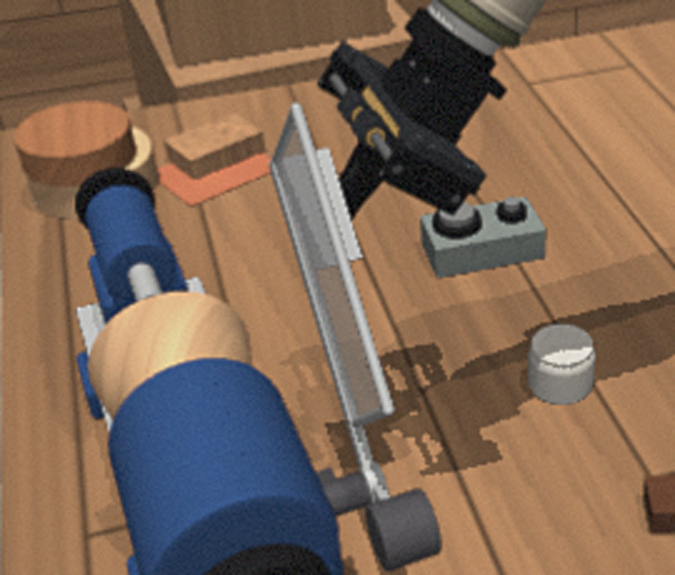

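The picture shows the guard at roughly 0.75 rad, past balance. The lip is still on the finger at (345,205), with some sideways wedging. I keep going while easing back in x.

```bash
echo '[[[0,0,0,0.004,-0.008,-0.0085,0],[0,0,0,0.004,-0.008,-0.0085,0],[0,0,0,0.0035,-0.0085,-0.0075,0]]]' | python3 inch.py
python3 - <<'E'
from h import *
to([.67,-.0,.27])
E
```

```text
time_s: 9.45
eef_pos: [0.6637, 0.0114, 0.3097]
tcp_rot: [-178.3, -40.6, 2.5]
wrist_force: [-0.1, 0.0, 0.7]
width: 0.0006
gripper_force: 0.0
t 9.45 tcp [0.6637 0.0114 0.3097] [-178.3  -40.6    2.5] q [-10.  -5.   5. 110.   1.  34. -92.] F [-0.1  0.   0.7]
d [-0.0214  0.0127  0.0336] rv None
```

```bash
echo '[[[0,0,0,-0.015,0,-0.013,0],[0,0,0,-0.02,0.01,-0.02,0],[0,0,0,-0.02,0.01,-0.03,0],[0,0,0,-0.01,0.01,-0.04,0],[0,0,0,0,0.01,-0.04,0]]]' | python3 inch.py
echo '[[[0,0,0,0,0,0,0],[0,0,0,0,0,0,0],[0,0,0,0,0,0,0],[0,0,0,0,0,0,0],[0,0,0,0,0,0,0]]]' | python3 inch.py
echo '[[[0,0,0,0,0,0,0],[0,0,0,0,0,0,0],[0,0,0,0,0,0,0],[0,0,0,0,0,0,0],[0,0,0,0,0,0,0]]]' | python3 inch.py
python3 - <<'E'
from h import *
d=grab('scene');d=grab('top')
t=cloud(d)
for u,v in((382,248),(289,261),(214,275)): print(np.round(t[v,u],3))
E
ls pics
```

```text
time_s: 10.07
eef_pos: [0.5228, -0.0397, 0.3751]
tcp_rot: [-178.3, -40.5, 2.5]
wrist_force: [0.8, -0.4, 1.2]
width: 0.0002
gripper_force: 0.0
time_s: 10.7
eef_pos: [0.5242, -0.039, 0.3733]
tcp_rot: [-178.3, -40.4, 2.6]
wrist_force: [0.6, -0.4, 0.3]
width: 0.0003
gripper_force: 0.0
time_s: 11.32
eef_pos: [0.5241, -0.0392, 0.3739]
tcp_rot: [-178.3, -40.4, 2.6]
wrist_force: [0.3, 0.4, 0.3]
width: 0.0007
gripper_force: 0.0
[ 0.483 -0.283  0.069]
[ 0.423 -0.017  0.524]
[0.41  0.161 0.032]
crop_scene.png
crop_top.png
s2.png
s3.png
scene_0.png
scene_4.png
scene_6.png
scene_8.png
top_1.png
top_9.png
```

View pics/scene_8.png

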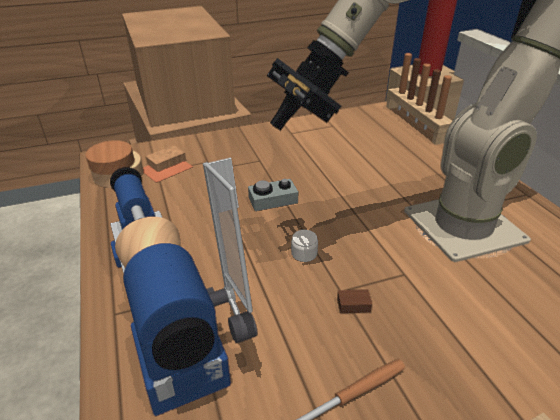

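The guard is upright at (225,240), the hand is clear, and the tin (304,246), offcut (354,301) and gouge look unmoved. I check the guard angle numerically.

Run:
```python
from h import *
for n in('scene','top'):
    P=cloud(load(n)).reshape(-1,3);P=P[np.isfinite(P).all(1)]
    g=P[(P[:,0]>.64)&(P[:,0]<.72)&(P[:,2]>.17)&(P[:,1]>-.1)&(P[:,1]<.33)]
    g=g[np.argsort(g[:,2])]
    for lo in np.arange(.18,.46,.03):
        q=g[(g[:,2]>=lo)&(g[:,2]<lo+.03)]
        if len(q)>3: print(n,round(lo,2),len(q),np.round(np.percentile(q[:,1],[1,50,99]),3),np.round(np.median(q[:,0]),3))
a=1.35;print('expect tip y,z',.163-.27*np.cos(a),.14+.27*np.sin(a),'shield far corner',.163-.267*np.cos(a)+.134*np.sin(a),.14+.267*np.sin(a)+.134*np.cos(a))
```

```text
scene 0.18 128 [0.146 0.176 0.243] 0.692
scene 0.21 362 [0.143 0.226 0.288] 0.686
scene 0.24 379 [0.137 0.221 0.284] 0.687
scene 0.27 396 [0.129 0.215 0.277] 0.688
scene 0.3 429 [0.122 0.203 0.27 ] 0.688
scene 0.33 491 [0.114 0.191 0.264] 0.688
scene 0.36 663 [0.107 0.154 0.256] 0.686
scene 0.39 618 [0.103 0.165 0.25 ] 0.687
scene 0.42 136 [0.181 0.227 0.244] 0.686
top 0.18 109 [0.146 0.182 0.249] 0.687
top 0.21 285 [0.141 0.215 0.283] 0.685
top 0.24 299 [0.138 0.208 0.279] 0.686
top 0.27 328 [0.134 0.204 0.271] 0.686
top 0.3 370 [0.122 0.193 0.265] 0.686
top 0.33 425 [0.115 0.182 0.258] 0.687
top 0.36 493 [0.106 0.175 0.252] 0.687
top 0.39 616 [0.101 0.161 0.245] 0.689
top 0.42 168 [0.173 0.214 0.24 ] 0.686
expect tip y,z 0.1038681944848788 0.403445306613198 shield far corner 0.23527214449493025 0.4298650326101856
```

```bash
python3 -c "
from plant import ctrl
print(ctrl.finish_job())"
```

```text
the job is handed in; nothing more can be done
None
```

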